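# Weigh the property tray on the spring scale

## Robot

A 6-joint arm with a two-finger parallel gripper is mounted at the origin on the work surface. World frame = base frame: x ahead of the robot, y to its left, z up, the work surface at z = 0. Lengths are in m, angles in rad, forces in N, time in s.
With the tool pointing down it reaches from about 0.25 to 0.775 m from the base axis. Payload 4 kg.
Tool frame: the origin (TCP) lies between the finger pads; the fingertips stand 8 mm ahead of it and the grasp point (between the pads) lies 11 mm behind it; z points along the fingers, y is the line along which they close (so a half turn about z gives the same grasp; the last joint's range is limited). The gripper opens to 94 mm and grips with 3 to 60 N. Pads are 16 mm wide; open, the fingers measure 119 mm over their backs; the gripper's body (75 mm by 177 mm) begins 78 mm behind the grasp point.
Start: joints at [1.12, 0.087, 1.371, -0, 1.684, -0.103], TCP at [0.187, 0.517, 0.214] pointing down, gripper open.
Joint ranges: [-3.1, 3.1], [-0.76, 2.03], [0.27, 2.55], [-1.08, 4.22], [0.17, 2.65], [-2.57, 2.57]. Speed limits (rad/s): [2.79, 2.79, 3.14, 3.14, 3.14, 3.14].

## Interface

Orientations are given as a unit quaternion [w, x, y, z].
In Python, from workcell import * gives the robot as it stands. Calls block until the motion is done:
- goto(position, orientation): joint-space move of the TCP to a pose.
- move_straight(position, attitude=None, feed=0.15, threshold=None): straight line of the TCP; attitude=None keeps the orientation; feed is the mean speed in m/s. With threshold (N) it stops when the force on the tool has changed by that much, and returns True; else False.
- move_joints(angles): joint-space move.
- move_gripper(opening, force=None): finger opening in m; force is the grip in N (None keeps the last); returns when the fingers have stopped.
- dwell(seconds).
- ik(position, orientation): joint angles nearest the present ones, or None.
- observe(): the state.
- camera(name): name is "scene" or "side" or "wrist"; returns a dict with "pixels" (420x560x3 uint8, red, green, blue), "mtx" (3x3 intrinsics, pixels), "cam_to_world" (4x4, takes a point from camera to world coordinates). Camera axes: x right, y down, z forward; pixel columns grow to the right and rows downward; lengths in m; the calibration is good to about 2 mm. A picture is of the moment at which its call begins. There is no depth.
A pose or a line that the arm cannot do raises PlanningError and nothing moves.
- hand_in(): hands the job in; it is judged then, once.
The state is a dict: "t": time; "joint_pos": joint angles; "joint_velocities": joint speeds; "joint_torque": joint torques, N m; "ee_pos": TCP position; "ee_rot": TCP orientation; "wrist_force": force on the tool from outside, world axes, zero at the start; "moment": the same for the moment, N m; "gripper_width": finger opening in m; "grasp_force": force on a finger pad.
Only numpy, scipy, OpenCV 4.12 (cv2) and the standard library are available. Lean on these libraries where they do the work, as an engineer would, in place of code of your own. Each camera call takes 0.05 s, during which the arm holds its last target. There are 200 camera calls.

## Task

Hang the green tray by the peak of its handle on the hook of the spring scale, easing its weight onto the hook so slowly that the pointer never jumps, neither when the load goes on nor when you let go. When it hangs free and the pointer has settled, press the yellow button on the desk fully down to log the weight, and leave the tray hanging. Do not force the hook, do not press the button before the weight is on, and leave the blue tray and the other things on the desk where they are.

Things in the scene. Friction and masses are not known exactly. Their poses are not given: they have to be found in the camera images.
- green_tray: Loose green steel tray 150 (x) x 110 (y) x 45 mm with fixed cartons, weight unknown (under 1 kg), centre of mass near the middle. Origin: centre of underside, z up. A handle of 8 mm round bar stands in its plane y = 0: posts at x = +-69 mm to z = 100, then sloping up like a gable to a peak at x = 0, so it centres itself on a hook rod lying along the tray's y. Open under the peak from z = 45 to 121 mm
- green_tray_grip (a point): Centre (180 mm above the underside) of the green tray's upright wooden grip block, 18 x 18 mm square with sides along the tray's x and y, 42 mm high (z = 158 to 200 mm); it stands straight above the handle's peak on a 12 mm square steel neck. Axes as the tray
- green_tray_peak (a point): Underside of the peak of the green tray's handle bar, where the hook must carry it, 121 mm above the underside; axes as the tray
- blue_tray: Open steel tray of the same 150 x 110 x 45 mm, painted blue, its handle folded down flat on the rim (53 mm high in all), standing on the desk; to be left alone. Origin: centre of its underside
- scale: Fixed spring scale, a green column 50 (x) x 70 (y) mm and 312 mm high on a dark base plate 170 x 150 x 16 mm, with white scale strips. Origin under the column, z up. The hook points to its own -x, the hook's seat lies 150 mm out from the column's axis
- hook_seat (a point): Low point of the hook, on the upper side of its 8 mm rod; 225 mm above the desk when empty, goes down with the hook. Axes as the scale: the rod slopes down from the column (+x) to this seat, then turns up to a tip 28 mm out (-x), its top 24 mm above the seat. Bring the tray's handle over the tip, bar across the rod: tray's y along this x, either way round
- scale_hook (a joint): How far the hook and its red pointer are pulled down, m: 0 empty, end stop 0.090. Light spring, 130 N per m, hook's own weight balanced out, little damping (3 N s/m): it bounces if load comes on or off suddenly. A jump is a pointer speed over 0.045 m/s, up or down; forcing it is over 15 N on the scale or the pointer beyond 0.085
- log_button_base: Fixed grey housing of the log button, on the desk. Origin: centre of its underside
- log_button_top (a point): Centre of the top face of the yellow push button, 30 mm across; it is pressed straight down
- log_button (a joint): Travel of the log button, m: 0 out, 0.006 fully down, counts as pressed from 0.004; a spring returns it; fully down takes about 5 N
- mug: White mug on the desk, 76 mm across, 90 mm high, bystander. Origin: centre of its underside
- stamp: Wooden hand stamp, upright, 36 mm across, 70 mm high, bystander. Origin: centre of its underside
- padlock: Brass padlock lying flat, 75 x 40 x 18 mm, bystander. Origin: centre of the underside of its brass body
- notebook: Red notebook lying flat, 100 x 140 x 14 mm, bystander. Origin: centre of its underside
- torch: Black torch lying down, 140 mm long, 38 mm across the head, bystander. Origin: on the desk under its tail end, the head lies 140 mm along its own x
There are look-alikes about, which are no part of the job. Of the things that look like the log_button_base, take the one that is nearest to the robot's base at the start. What is shaped like the green_tray but pink is not meant.

How it is judged:
On the way, in this order (a step that is already met when the one before it is completed fails the run):
1. the green tray hangs free on the hook, untouched, and the pointer has settled (value of joint scale_hook above 0.012 m and distance between green_tray_peak and hook_seat below 0.012 m and height (world z) of green_tray above 0.015 m and angle between green_tray's own z axis and vertical below 0.2 rad and velocity of joint scale_hook between -0.01 and 0.01 m/s and linear speed of green_tray below 0.03 m/s and contact force between each of the arm, the fingers and green_tray below 0.05 N), for 0.5 s.
2. the log button is pressed while the tray hangs (value of joint log_button above 0.004 m and value of joint scale_hook above 0.012 m and distance between green_tray_peak and hook_seat below 0.012 m and height (world z) of green_tray above 0.015 m and angle between green_tray's own z axis and vertical below 0.2 rad), for 0.05 s.
At the end, for the whole second after the job is handed in: The green tray hangs free on the hook: peak within 12 mm of the hook's seat, pointer down by more than 12 mm, tray over 15 mm clear of the desk and within 0.2 rad of upright, untouched; tray slower than 0.03 m/s, pointer slower than 0.01 m/s; button released (all of step 1 and value of joint log_button below 0.002 m).
It fails at once if the pointer jumps (over 0.045 m/s) (velocity of joint scale_hook above 0.045 m/s or velocity of joint scale_hook below -0.045 m/s).
It fails at once if the pointer is driven to its end (beyond 85 mm) (value of joint scale_hook above 0.085 m).
It fails at once if more than 15 N on the scale (contact force between anything else and scale above 15 N).
It fails at once if the button is pressed with no weight on the scale (value of joint log_button above 0.003 m and value of joint scale_hook below 0.01 m).
It fails at once if the blue tray or another bystander is moved by more than 25 mm (distance of any of blue_tray, mug, stamp, padlock, notebook, torch from where it was at the start of the episode above 0.025 m).
It also fails if it takes over 72 s, if anything falls off the work surface, if the arm or the gripper's body presses on something with over 40 N, if the wrist force passes 120 N, or if a joint passes its speed limit or range.

## Working session

There is one attempt and no reset: what is moved stays moved. The work goes in short steps, each a Python script; the robot and the scene stay as the last script left them, time stands still between calls to the robot, and variables do not carry over. Pictures are saved under pics/ and viewed, at most 10 in all, crops included, and the job is handed in when it is done.

```bash
ls; mkdir -p pics; python3 - <<'E'
from workcell import *
import cv2, numpy as np
for n in ("scene","side"):
    c=camera(n); cv2.imwrite(f"pics/{n}0.png",cv2.resize(c["pixels"][:,:,::-1],None,fx=1.42,fy=1.42,interpolation=cv2.INTER_CUBIC))
    np.savez(f"pics/{n}0.npz",**c)
    print(n,c["mtx"].round(1).tolist(),c["cam_to_world"].round(3).tolist())
o=observe();print(o["t"],o["ee_rot"],o["gripper_width"])
E
```

```text
pics
scene [[405.9, 0.0, 274.8], [0.0, 405.9, 209.8], [0.0, 0.0, 1.0]] [[-0.797, 0.513, -0.319, 0.896], [0.604, 0.678, -0.419, 0.28], [0.002, -0.527, -0.85, 1.023], [0.0, 0.0, 0.0, 1.0]]
side [[460.5, 0.0, 269.7], [0.0, 460.5, 201.0], [0.0, 0.0, 1.0]] [[-0.825, -0.421, 0.378, 0.146], [-0.565, 0.59, -0.577, 0.51], [0.02, -0.689, -0.724, 0.965], [0.0, 0.0, 0.0, 1.0]]
0.1 [-2.69055996e-04  1.73019741e-01  9.84917855e-01 -9.56461447e-04] 0.09400315232980708
```

View pics/scene0.png

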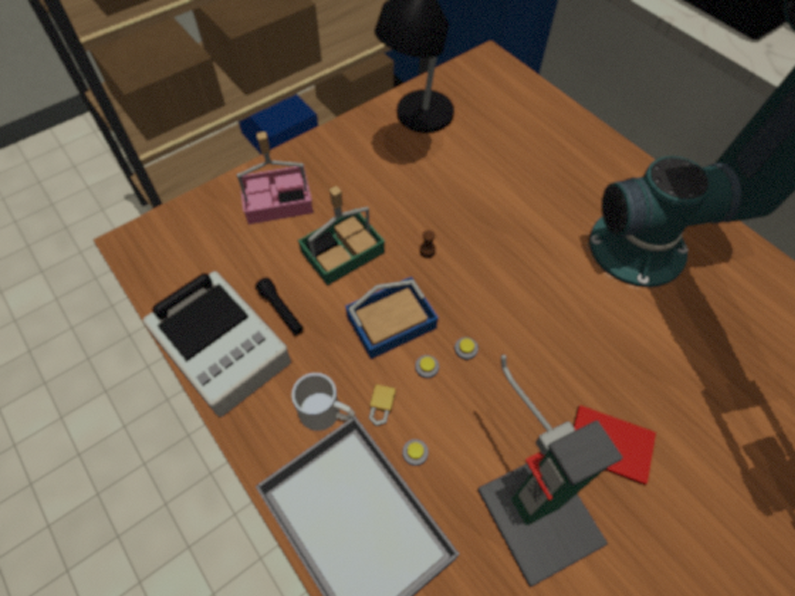

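View pics/side0.png

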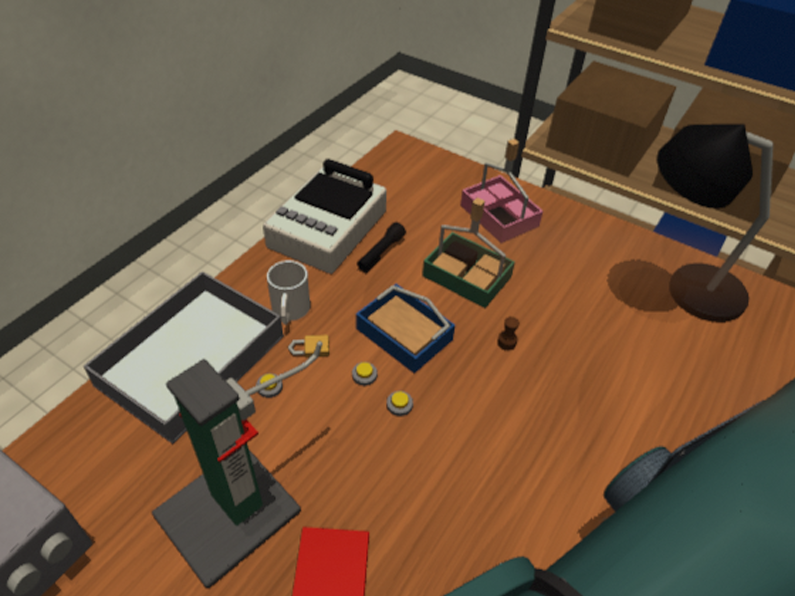

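The scene view shows the green tray at (342,245) with its grip top at (336,190), the pink look-alike at (275,190) and the hook tip at (504,358). There are three buttons, at (427,365), (466,347) and (415,451). In the side view the grip is at (479,203), the hook tip at (319,345) and the buttons at (364,371), (400,401) and (269,383). Next I'll triangulate coarsely and enlarge the key parts.

```bash
cat > h.py <<'E'
import numpy as np, cv2
def load(n): return dict(np.load(f"pics/{n}.npz"))
def ray(c,uv):
    d=np.linalg.inv(c["mtx"])@[uv[0],uv[1],1]; T=c["cam_to_world"]
    d=T[:3,:3]@d; return T[:3,3],d/np.linalg.norm(d)
def tri(obs):  # [(cam,uv),...] -> point, residual (m)
    A=np.zeros((3,3));b=np.zeros(3);R=[]
    for c,uv in obs:
        o,d=ray(c,uv);P=np.eye(3)-np.outer(d,d);A+=P;b+=P@o;R.append((P,o))
    x=np.linalg.solve(A,b); return x,max(np.linalg.norm(P@(x-o)) for P,o in R)
def plane(c,uv,z):
    o,d=ray(c,uv); return o+d*(z-o[2])/d[2]
def crop(c,u,v,w,h,s):
    u0,v0=int(u-w/2),int(v-h/2); im=c["pixels"][v0:v0+h,u0:u0+w,::-1]
    im=cv2.resize(im,None,fx=s,fy=s,interpolation=cv2.INTER_CUBIC)
    for k in range(0,w,10): cv2.putText(im,str(u0+k),(k*s,8),0,.3,(255,255,255),1); cv2.line(im,(k*s,9),(k*s,14),(255,255,255),1)
    for k in range(10,h,10): cv2.putText(im,str(v0+k),(0,k*s+3),0,.3,(255,255,255),1)
    return im
E
python3 - <<'E'
from h import *
a,b=load("scene0"),load("side0"); s=1.42
P=dict(grip=((336,190),(479,203)),tip=((504,358),(319,345)),b1=((427,365),(364,371)),b2=((466,347),(400,401)),b3=((415,451),(269,383)))
for k,(p,q) in P.items():
    x,r=tri([(a,np.array(p)/s),(b,np.array(q)/s)]); print(k,x.round(3),round(r,4),"R",np.hypot(x[0],x[1]).round(3))
t=lambda c,u,v:crop(c,u/s,v/s,100,75,4)
cv2.imwrite("pics/m1.png",np.vstack([np.hstack([t(a,342,235),t(b,470,250)]),np.hstack([t(a,540,410),t(b,270,375)])]))
u=lambda c,x,y:crop(c,x/s,y/s,133,100,3)
cv2.imwrite("pics/m2.png",np.vstack([np.hstack([u(a,440,390),u(b,330,380)]),np.hstack([u(a,545,490),u(b,225,470)])]))
E
```

```text
grip [ 0.522 -0.381  0.196] 0.0012 R 0.646
tip [0.531 0.083 0.243] 0.0003 R 0.537
b1 [ 0.552 -0.054  0.013] 0.0002 R 0.554
b2 [ 0.465 -0.039  0.01 ] 0.0006 R 0.467
b3 [0.674 0.062 0.011] 0.0003 R 0.676
```

View pics/m1.png

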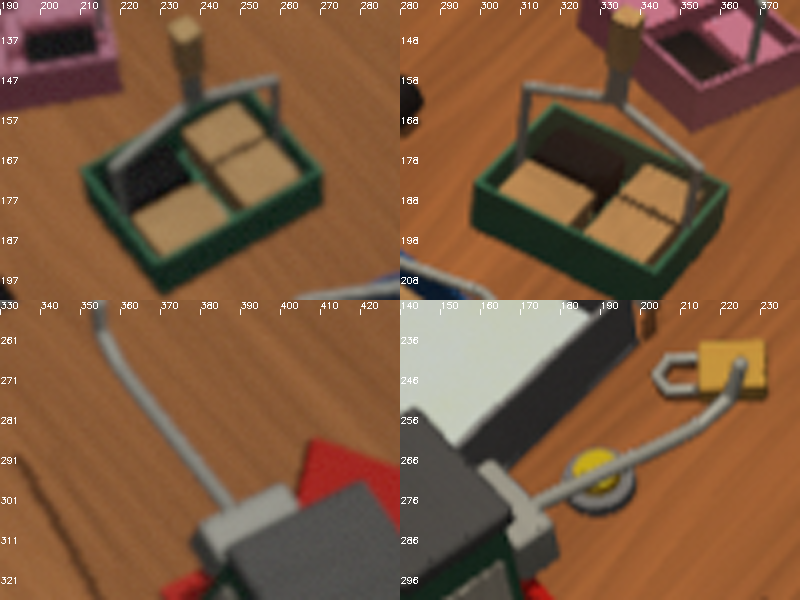

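View pics/m2.png

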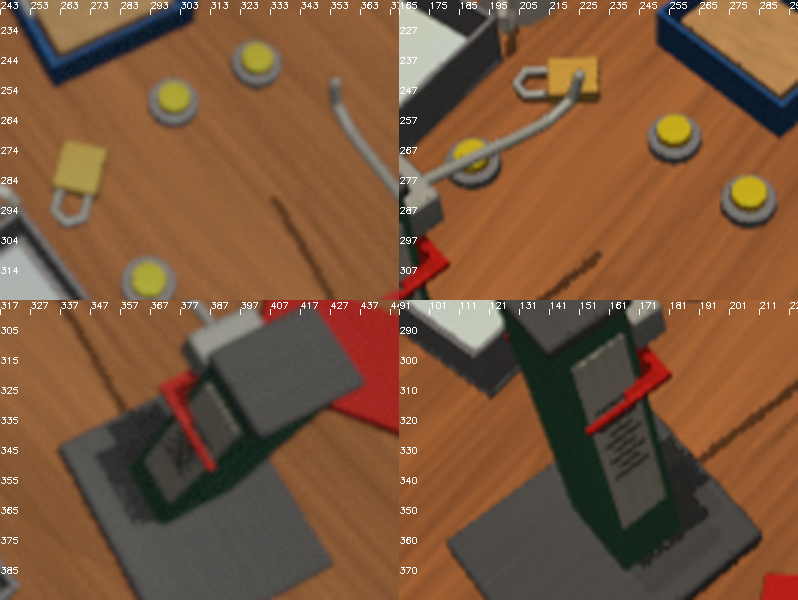

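Buttons: (427,365), (466,347) and (415,451) in the scene view are 0.554, 0.467 and 0.676 m from the base. The one meant is the (466,347) button, because it is nearest; the crop confirms it is a yellow cap on a grey housing. The green tray with tan and black cartons is also clearly separate from the pink one. Now I'll take refined points from the crops.

```bash
cat > meas.py <<'E'
from h import *
a,b=load("scene0"),load("side0")
def px(x,y,u0,v0,s): return ((x+.5)/s-.5+u0,(y+.5)/s-.5+v0)
S1=lambda x,y:(a,px(x,y,190,127,4)); D1=lambda x,y:(b,px(x-400,y,280,138,4))
S2=lambda x,y:(a,px(x,y-300,330,251,4)); D2=lambda x,y:(b,px(x-400,y-300,140,226,4))
S3=lambda x,y:(a,px(x,y,243,224,3)); D3=lambda x,y:(b,px(x-400,y,165,217,3))
S4=lambda x,y:(a,px(x,y-300,317,295,3)); D4=lambda x,y:(b,px(x-400,y-300,91,280,3))
P=dict(griptop=(S1(185,21),D1(629,12)),peak=(S1(193,104),D1(618,98)),postL=(S1(112,165),D1(527,87)),postR=(S1(277,80),D1(700,167)),
 postL_R=(S1(112,165),D1(700,167)),postR_L=(S1(277,80),D1(527,87)),
 tip=(S3(335,80),D2(740,362)),bend=(S2(105,337),D2(722,398)),rodroot=(S2(230,503),D2(540,500)),button=(S3(257,57),D3(749,190)))
if __name__=="__main__":
  for k,o in P.items():
    x,r=tri(o); print(k,x.round(4),"res",round(r,4))
  print("column top", [plane(*S4(*q),.312).round(3) for q in((207,357),(310,308),(362,381),(260,437))])
  print("rim L,R,bottom scene",[plane(*S1(*q),.045).round(3) for q in((85,172),(322,170),(163,268))])
  print("rim side L,R,top,bot",[plane(*D1(*q),.045).round(3) for q in((475,188),(727,188),(555,107),(655,272))])
  print("plate",[plane(*S4(*q),.016).round(3) for q in((61,448),(331,563))],[plane(*D4(*q),.016).round(3) for q in((449,542),(759,537))])
E
python3 meas.py
```

```text
griptop [ 0.5237 -0.3808  0.2038] res 0.002
peak [ 0.5247 -0.3823  0.1229] res 0.0021
postL [ 0.5944 -0.3849  0.0985] res 0.001
postR [ 0.4544 -0.3775  0.1017] res 0.0006
postL_R [ 0.5231 -0.5424 -0.0847] res 0.0207
postR_L [ 0.5259 -0.2651  0.2334] res 0.015
tip [0.5314 0.0808 0.2471] res 0.0006
bend [0.5349 0.0936 0.2279] res 0.0004
rodroot [0.556  0.2004 0.2478] res 0.001
button [ 0.4663 -0.0384  0.0211] res 0.0003
column top [array([0.603, 0.222, 0.312]), array([0.531, 0.239, 0.312]), array([0.541, 0.287, 0.312]), array([0.612, 0.274, 0.312])]
rim L,R,bottom scene [array([ 0.596, -0.431,  0.045]), array([ 0.452, -0.325,  0.045]), array([ 0.598, -0.323,  0.045])]
rim side L,R,top,bot [array([ 0.596, -0.323,  0.045]), array([ 0.449, -0.428,  0.045]), array([ 0.593, -0.432,  0.045]), array([ 0.452, -0.325,  0.045])]
plate [array([0.629, 0.18 , 0.016]), array([0.521, 0.37 , 0.016])] [array([0.659, 0.341, 0.016]), array([0.482, 0.213, 0.016])]
```

```bash
cat >> h.py <<'E'
from scipy.spatial.transform import Rotation as Ro
def down(yaw):  # tool pointing down, tool y at angle yaw (rad) from world x
    y=np.array([np.cos(yaw),np.sin(yaw),0]); z=np.array([0,0,-1.]); x=np.cross(y,z)
    q=Ro.from_matrix(np.c_[x,y,z]).as_quat(); return [q[3],*q[:3]]
E
python3 - <<'E'
from workcell import *
from h import *
a,b=load("scene0"),load("side0")
print("lamp base",plane(a,(425/1.42,110/1.42),0).round(3),"head",[v.round(3) if hasattr(v,'round') else v for v in tri([(a,(412/1.42,30/1.42)),(b,(705/1.42,175/1.42))])])
print("wrist",observe()["wrist_force"])
for n,p,yaws in (("grasp",(.524,-.381,.169),(-.02,np.pi-.02)),("hook",(.538,.108,.30),(-.222,np.pi-.222)),("button",(.4663,-.0384,.03),(0,np.pi,np.pi/2,-np.pi/2))):
    for y in yaws:
        q=ik(p,down(y)); print(n,round(y,2),None if q is None else np.round(q,2))
E
```

```text
lamp base [ 0.09 -0.63  0.  ] head [array([ 0.194, -0.568,  0.295]), np.float64(0.005)]
wrist [ 0.01314063 -0.10972169 -0.35483903]
grasp -0.02 [-0.72  0.32  1.19 -0.    1.64 -0.7 ]
grasp 3.12 [-0.72  0.32  1.19 -0.    1.64  2.45]
hook -0.22 [ 0.09  0.08  1.2  -0.    1.85  0.32]
hook 2.92 None
button 0 [-0.2   0.02  1.82 -0.    1.3  -0.2 ]
button 3.14 None
button 1.57 [-0.2   0.02  1.82 -0.    1.3  -1.77]
button -1.57 [-0.2   0.02  1.82 -0.    1.3   1.37]
```

```bash
python3 - <<'E'
from workcell import *
from h import *
p=np.array(observe()["ee_pos"]); q=observe()["ee_rot"]
move_straight([p[0],p[1],.45],feed=.25)
goto([.524,-.381,.40],down(-.02))
move_straight([.524,-.381,.24],feed=.2)
c=camera("wrist"); np.savez("pics/w1.npz",**c); cv2.imwrite("pics/w1.png",c["pixels"][:,:,::-1])
o=observe(); print(o["t"],np.round(o["ee_pos"],4),np.round(o["wrist_force"],2))
E
```

```text
5.55 [ 0.5247 -0.3814  0.2424] [-0.53 -0.22  0.18]
```

View pics/w1.png

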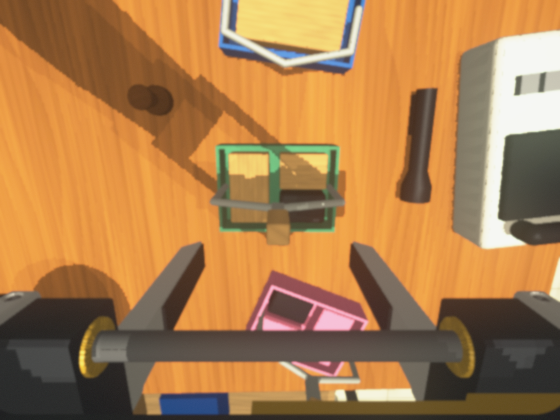

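The wrist view shows the green tray's edges level with the image and its grip top at (278,241), midway between the fingers at 205 and 350. Laterally and in yaw it is aligned. I'll check the other axis by projection, then grasp and weigh.

```bash
python3 - <<'E'
from workcell import *
from h import *
c=load("w1"); g=plane(c,(278,241),.2); print("grip top from wrist",g.round(4))
assert np.hypot(g[0]-.524,g[1]+.381)<.008
x,y=.524,(-.381+g[1])/2
move_straight([x,y,.169],feed=.12)
o=observe(); print(np.round(o["ee_pos"],4),np.round(o["wrist_force"],2))
print(move_gripper(.014,force=30)); dwell(.3)
o=observe(); print("grip",o["gripper_width"],o["grasp_force"],np.round(o["wrist_force"],2))
move_straight([x,y,.20],feed=.03); dwell(.8)
for i in range(3):
    dwell(.1);o=observe(); print(o["t"],np.round(o["ee_pos"],4),np.round(o["wrist_force"],2),np.round(o["moment"],2),o["gripper_width"])
E
```

```text
grip top from wrist [ 0.5244 -0.3865  0.2   ]
[ 0.5244 -0.3841  0.17  ] [-0.53  0.77 -0.52]
False
grip 0.017614521795035597 29.994935989379883 [ 4.22  0.02 -1.46]
9.825 [ 0.524  -0.3837  0.2   ] [-0.22 -0.05 -9.13] [-0.1   0.06  0.06] 0.01785583463817685
9.925 [ 0.524  -0.3837  0.2   ] [-0.02 -0.53 -9.06] [-0.08  0.08  0.04] 0.01785396331909409
10.025 [ 0.524  -0.3837  0.2   ] [ 0.43 -0.66 -9.01] [-0.03  0.02 -0.01] 0.017657457304692873
```

Grip is solid and the tray weighs about 9 N, so about 68 mm of deflection is expected. Next I'll carry it to just in front of the hook tip and check.

```bash
python3 - <<'E'
from workcell import *
from h import *
s=np.array([.538,.108]); out=np.array([-.22,-.975]); pre=s+.085*out
p=observe()["ee_pos"]
move_straight([p[0],p[1],.324],feed=.12)
move_straight([pre[0],pre[1],.324],attitude=down(-.222),feed=.15)
dwell(.5)
F=[]
for i in range(20): dwell(.05);F.append(observe()["wrist_force"])
o=observe();print(o["t"],np.round(o["ee_pos"],4),np.mean(F,0).round(3),np.std(F,0).round(2))
A,B=camera("scene"),camera("side"); np.savez("pics/s2.npz",**A);np.savez("pics/d2.npz",**B)
a,b=A["mtx"],B["mtx"]
def proj(c,X):
    T=np.linalg.inv(c["cam_to_world"]); v=c["mtx"]@(T[:3,:3]@X+T[:3,3]); return v[:2]/v[2]
X=np.array([*pre,.27]); u=proj(A,X);v=proj(B,X);print(u,v)
cv2.imwrite("pics/m3.png",np.hstack([crop(A,*u,133,200,3),crop(B,*v,133,200,3)]))
E
```

```text
15.5833 [0.5193 0.0251 0.324 ] [-0.159  0.087 -8.591] [0.45 0.5  0.58]
[342.49517523 223.99725893] [246.24409106 218.76104439]
```

View pics/m3.png

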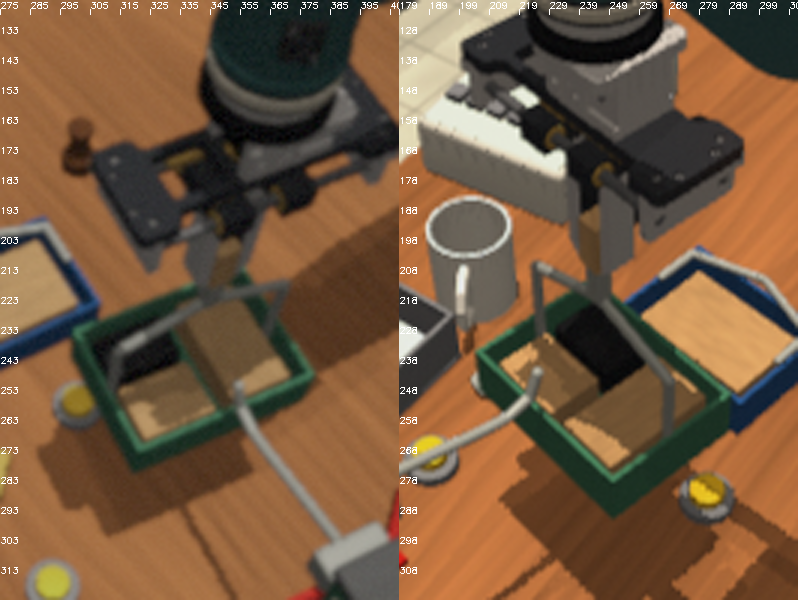

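The tray is held upright in front of the hook tip. In the scene tile the peak is at (209,293) and the tip at (239,387). In the side tile the peak is at (198,295) and the tip at (137,372).

```bash
python3 - <<'E'
from h import *
A,B=load("s2"),load("d2")
f=lambda x,y,u,v:((x+.5)/3-.5+u,(y+.5)/3-.5+v)
t=lambda p,q:tri([(A,f(*p,275,123)),(B,f(q[0]-400,q[1],179,118))])
R={}
for k,p,q in (("peak",(209,293),(598,295)),("tip",(239,387),(537,372)),("p1",(117,350),(538,266)),("p2",(287,287),(668,378)),("root",(335,538),(400,470))):
    x,r=t(p,q);R[k]=x;print(k,x.round(4),round(r,4))
d=R["p1"]-R["p2"];print("handle yaw",np.arctan2(d[1],d[0]),d)
out=np.array([-.22,-.975]);perp=np.array([.975,-.22])
m=(R["peak"][:2]+(R["p1"]+R["p2"])[:2]/2)/2
for n,v in(("peak",R["peak"][:2]),("postmid",(R["p1"]+R["p2"])[:2]/2)):
    e=v-R["tip"][:2];print(n,"rel tip out,perp",e@out,e@perp)
E
```

```text
peak [0.5185 0.0281 0.284 ] 0.0024
tip [0.5322 0.0818 0.245 ] 0.0002
p1 [0.5858 0.0111 0.2535] 0.0007
p2 [0.4535 0.0453 0.2569] 0.0016
root [0.5549 0.1963 0.2439] 0.0049
handle yaw -0.25316610853399785 [ 0.13226667 -0.03421966 -0.00345713]
peak rel tip out,perp 0.05542534951792827 -0.001536038612666842
postmid rel tip out,perp 0.05503746059664458 -0.00040904836715252856
```

Peak-to-tip offset is 55 mm out and 0–2 mm sideways, so the inward move is about 84 mm and the heights agree. Now I'll go over the tip and lower slowly.

```bash
cat >> h.py <<'E'
def force(n=12):
    from workcell import dwell,observe
    F=[]
    for i in range(n): dwell(.05);F.append(observe()["wrist_force"])
    return np.mean(F,0)
E
python3 - <<'E'
from workcell import *
from h import *
p=observe()["ee_pos"]; s=np.array(p[:2])+.084*np.array([.22,.975])
move_straight([*s,.324],feed=.06)
move_straight([*s,.282],feed=.03); dwell(.2)
print(observe()["t"],force())
for z in (.270,.258,.246,.236):
    move_straight([*s,z],feed=.008); f=force(); o=observe()
    print(round(o["t"],2),np.round(o["ee_pos"],4),f.round(2),np.round(o["moment"],2))
    if np.hypot(f[0],f[1])>3: break
A,B=camera("scene"),camera("side"); np.savez("pics/s3.npz",**A);np.savez("pics/d3.npz",**B)
cv2.imwrite("pics/m4.png",np.hstack([crop(A,355,255,133,200,3),crop(B,215,250,133,200,3)]))
E
```

```text
18.9833 [ 8.33417715e-03 -2.48089116e-01 -8.59370882e+00]
21.83 [0.5378 0.107  0.27  ] [ 0.22 -0.39 -8.41] [-0.09  0.12  0.01]
24.08 [0.5378 0.107  0.258 ] [-0.33 -0.02 -6.42] [-0.04  0.1  -0.03]
26.33 [0.5378 0.107  0.246 ] [-0.25  0.14 -5.1 ] [-0.09  0.18  0.02]
28.33 [0.5378 0.107  0.236 ] [-0.44  0.06 -3.61] [-0.12  0.16 -0.01]
```

View pics/m4.png

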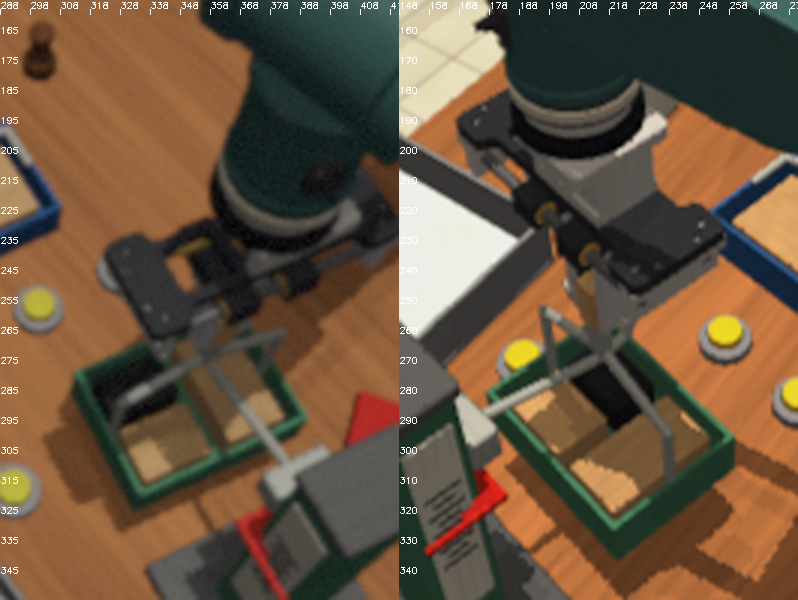

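The hook takes the load in the handle's peak and the pointer is well down. Force falls at about 130 N/m, which puts zero near TCP z = 0.208. I'll continue and measure again.

```bash
python3 - <<'E'
from workcell import *
from h import *
s=observe()["ee_pos"][:2]; s=[.5378,.1070]
for z in (.224,.214):
    move_straight([*s,z],feed=.008); f=force(24); print(round(observe()["t"],2),z,f.round(2),"zero at",z+f[2]/130)
z=float(np.clip(z+(f[2]+.1)/130,.203,.214)); move_straight([*s,z],feed=.005); f=force(30); print(z,f.round(2),observe()["t"])
E
```

```text
31.28 0.224 [-0.41  0.04 -2.15] zero at 0.2074557394243314
33.88 0.214 [-0.5   0.16 -1.06] zero at 0.20584020736559017
0.2066094381348209 [-0.24  0.21 -0.01] 37.0083
```

```bash
python3 - <<'E'
from workcell import *
from h import *
move_gripper(.014,force=10); dwell(.2); move_gripper(.014,force=3); dwell(.5)
move_gripper(.022); dwell(.6); move_gripper(.06); dwell(.8)
s=[.5378,.1070]
print(observe()["t"],force(6).round(2),observe()["gripper_width"])
move_straight([*s,.30],feed=.05)
move_straight([*s,.36],feed=.12)
A,B=camera("scene"),camera("side"); np.savez("pics/s4.npz",**A);np.savez("pics/d4.npz",**B)
cv2.imwrite("pics/m5.png",np.hstack([crop(A,355,255,133,200,3),crop(B,215,250,133,200,3)]))
print(observe()["t"])
E
```

```text
40.6 [ 0.05 -0.24  0.27] 0.05966651791964214
43.6667
```

View pics/m5.png

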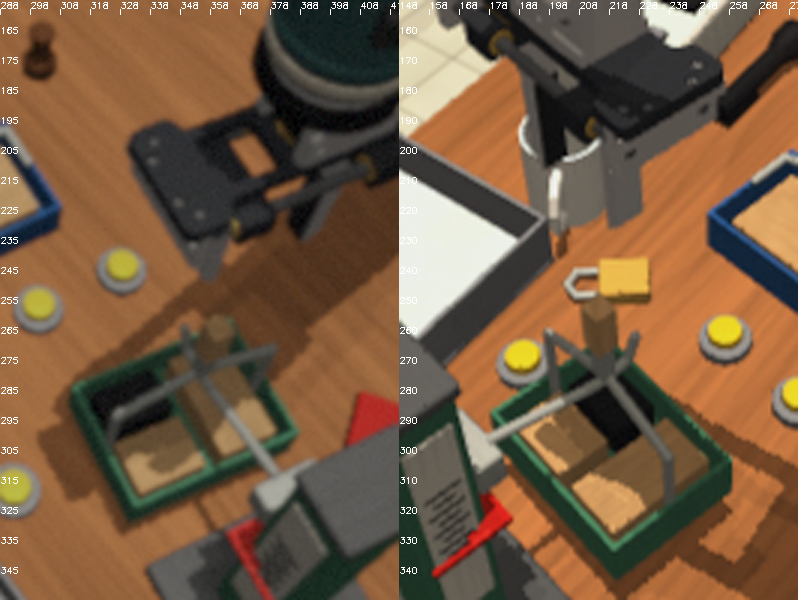

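The tray hangs upright on the seat, untouched. Its peak is at (205,370) in the scene tile and (605,378) in the side tile, and the pointer is well down. Next I'll check that it is still, then press the button.

```bash
python3 - <<'E'
from workcell import *
from h import *
bx,by=.4663,-.0384
move_straight([bx,by,.34],attitude=down(0),feed=.15); move_gripper(0.0,force=10)
c=[camera("side")["pixels"] for i in range(2)]; dwell(.3); c.append(camera("side")["pixels"])
r=(slice(215,345),slice(180,258))
print("motion diff",[int(cv2.absdiff(c[0][r],k[r]).max()) for k in c[1:]])
move_straight([bx,by,.06],feed=.15); dwell(.5); f0=force(10)
hit=move_straight([bx,by,.017],feed=.02,threshold=9); dwell(.2)
o=observe(); print(o["t"],hit,np.round(o["ee_pos"],4),(force(5)-f0).round(2))
move_straight([bx,by,.06],feed=.06); move_straight([bx,by,.25],feed=.2)
A=camera("scene"); B=camera("side")
cv2.imwrite("pics/m6.png",np.hstack([crop(A,345,255,133,200,3),crop(B,225,250,133,200,3)])); print(observe()["t"])
E
```

```text
motion diff [8, 28]
51.1917 True [ 0.4662 -0.0384  0.0242] [-0.38  0.05  5.62]
53.4
```

View pics/m6.png

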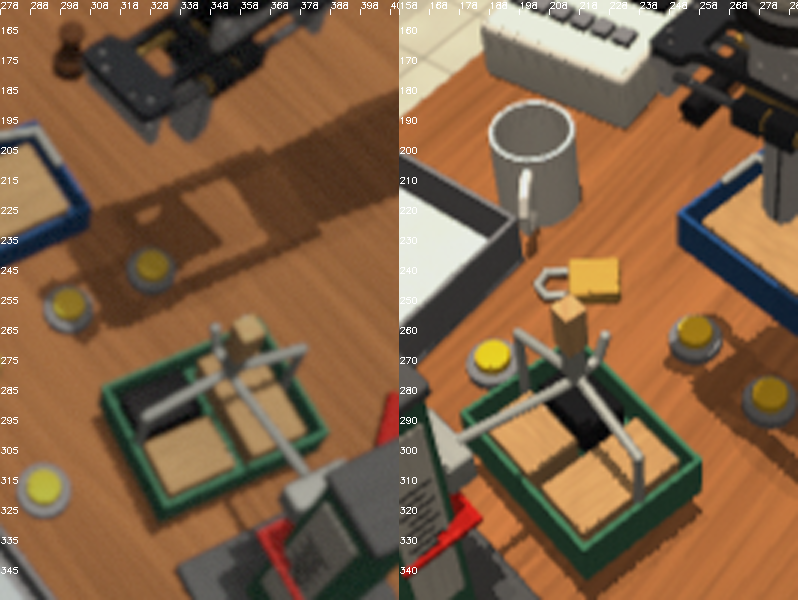

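The tray still hangs level and the button is back out (fully pressed at 5.6 N steady). Before the press the image showed slight motion, so I'll measure how still the tray is now. There is time to press once more, a bit deeper, in case it had not settled.

```bash
python3 - <<'E'
from workcell import *
from h import *
bx,by=.4663,-.0384
c=[camera("side")["pixels"][215:345,155:235]]
for i in range(4): dwell(.25); c.append(camera("side")["pixels"][215:345,155:235])
g=[cv2.cvtColor(k,cv2.COLOR_RGB2GRAY).astype(np.float32) for k in c]
print("noise/motion",[int(cv2.absdiff(c[0],k).max()) for k in c[1:]],[np.round(cv2.phaseCorrelate(g[0],k)[0],3).tolist() for k in g[1:]])
move_straight([bx,by,.05],feed=.2); dwell(.4); f0=force(6)
hit=move_straight([bx,by,.017],feed=.02,threshold=12); dwell(.2)
o=observe(); print(o["t"],hit,np.round(o["ee_pos"],4),(force(5)-f0).round(2))
move_straight([bx,by,.06],feed=.06); move_straight([bx,by,.2],feed=.2); dwell(.5)
k=camera("side")["pixels"][215:345,155:235]; print(np.round(cv2.phaseCorrelate(g[0],cv2.cvtColor(k,cv2.COLOR_RGB2GRAY).astype(np.float32))[0],3),observe()["t"])
print(hand_in())
E
```

```text
noise/motion [8, 7, 9, 8] [[-0.009, 0.496], [-0.026, 0.501], [-0.006, 0.491], [-0.014, 0.5]]
57.9167 True [ 0.4662 -0.0384  0.0243] [-0.78  0.22  5.26]
[-0.01   0.506] 60.325
the job is handed in; nothing more can be done
None
```

The green tray hangs free and still on the scale hook, the log button was pressed fully down (twice, to be sure) and released, and the job was handed in at about 60 s of the 72 s; the pointer speed and the judging result could not be read from here.

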